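# Clamp the gel tray and level the casting table

### The job

Get the gel caster ready for pouring: flip its red cam lever fully down so that the sliding end wall is clamped against the tray, and turn the two black footscrew knobs until the bubble sits inside the ring of the bull's-eye level, that is, the white deck is level. Leave everything else on the bench where it is.

Things in the scene. Friction and masses are not known exactly. Their poses are not given: they have to be found in the camera images.
- deck_top (a point): Gel caster's white deck (130 x 290 x 12 mm, crossbar 212 x 52 mm at its screw end). Point: centre of its top face, 48 mm above the bench when level. x runs across it from the front to the back screw, y along it to the lever end, z is its normal: vertical when level. It tilts up to 3 degrees at first, on one ball foot and two footscrews; its feet do not slide.
- ball_foot (a point): The fixed foot that the deck pivots on, under the lever end: on the deck's middle line, 115 mm to +y of deck_top; the point lies at the deck's underside, 36 mm above the bench. The deck is level when it is equally high at this foot and at both screws.
- screw_front_knob (a point): Front footscrew, the one nearer the robot: upright black ribbed knob, 42 mm across, 64 to 94 mm above the bench, white line on top. Point: on its axis, 80 mm above the bench. It only turns (about 0.1 N m), does not rise, stays as left. Clockwise from above RAISES the deck at this screw, anticlockwise lowers it: 10 mm a turn. A gripper open to 75 mm clears at any yaw.
- screw_back_knob (a point): Back footscrew, the one farther from the robot: knob and thread just as the front one; point on its axis, 80 mm above the bench. The two screws stand 160 mm apart, 80 mm either side of the deck's middle line and 125 mm to -y of deck_top. Each can turn at least 2 rad either way from its start.
- vial (a point): Centre of the bull's-eye level and of its black ring (14 mm inside): a round green window 43 mm across in a black rim, let into the crossbar between the two knobs, 4 mm proud of the deck.
- bubble (a point): Centre of the pale air bubble (10 mm across) in the bull's-eye level. It runs to the HIGH side of the deck, 4.9 mm per degree of tilt (2.8 mm per 0.01 rad), and is in the ring's centre when the deck is level. It settles within a second.
- lever_pivot (a point): Axle of the red cam lever: on the deck's middle line, 95 mm to +y of deck_top, 16 mm above the deck, in a small metal block behind the sliding grey end wall. The axle runs along the deck's x. The clear gel tray stands between the grey end walls (84 mm above the bench); its orange comb reaches 94 mm.
- lever_pad (a point): Middle of the upper face of the red lever's flat end pad (30 mm across, 26 mm long, 8 mm thick): 72 mm from the axle along the lever and 7 mm above the lever's line. Open, the lever leans up and away from the tray; pressed down at the pad it swings about the axle until it lies along the deck, pointing away from the tray, past the deck's end.
- cam_lever (a joint): Swing of the red cam lever, rad: 0 = open, standing 66 degrees up from the deck; 1.15 = locked, lying parallel to the deck against its stop, the end wall pressed the last 2.5 mm onto the tray. It stays where it is left and needs about 2 to 3 N at the pad.
- flask_center (a point): Bystander: a capped conical flask, diameter 84 mm, 130 mm tall; centre half-way up.
- jar_middle (a point): Bystander: a brown specimen jar, diameter 62 mm, 78 mm tall; centre half-way up.
- spare_comb_center (a point): Bystander: a spare green comb lying on the bench, about 42 x 88 x 6 mm.
- dishes_center (a point): Bystander: a stack of three culture dishes, diameter 92 mm, 48 mm tall.
- tip_box_center (a point): Bystander: a blue pipette-tip box, 85 x 125 x 66 mm.
- slide_box_center (a point): Bystander: a flat wooden slide box, 85 x 165 x 33 mm.
- pipette_center (a point): Bystander: a grey pipette lying on the bench, 240 mm long, 30 mm high; point near its middle.

How it is judged:
By the outcome, as a careful person would: the job done as asked, in the order asked, and still so for the second after the job is handed in, with the robot touching nothing.
It also fails if it takes over 72 s, if anything falls off the work surface, if the arm or the gripper's body presses on something with over 40 N, if the wrist force passes 120 N, or if a joint passes its speed limit or range.

### The arm

A 7-joint arm with a two-finger parallel gripper is mounted at the origin on the work surface. World frame = base frame: x ahead of the robot, y to its left, z up, the work surface at z = 0. Lengths are in mm, angles in rad, forces in N, time in s.
With the tool pointing down it reaches from about 425 to 800 mm from the base axis. Payload 8.3 kg.
Tool frame: the origin (TCP) lies at the very end of the fingers, on their centre line; the grasp point (between the pads) lies manip.grip_depth behind it (manip.grip_depth is the distance from the TCP to the grasp point, in mm); z points along the fingers, y is the line along which they close (so a half turn about z gives the same grasp; the last joint's range is limited). The gripper opens to 85 mm and grips with 20 to 120 N. Pads are 22 mm wide; open, the fingers measure 114 mm over their backs; the gripper's body (76 mm by 85 mm) begins 54 mm behind the grasp point. The pads swing forward as they close: fully open they stand 13 mm farther back than shut.
Start: joints at [-1.375, 0.383, 0.016, 1.37, -0.006, 1.388, -0.046], TCP at [159.898, 604.182, 231.279] pointing down, gripper open.
Joint ranges: [-2.95, 2.95], [-0.25, 2.06], [-1.52, 1.56], [0.18, 2.33], [-1.44, 4.58], [0.02, 2.06], [-3.01, 3.01]. Speed limits (rad/s): [2.39, 2.39, 3.01, 3.01, 3.14, 3.14, 3.14].

### API

Orientations are given as a unit quaternion [w, x, y, z].
In Python, from plant import status, snapshot, camera_params, job, manip gives the robot as it stands. The module is installed in compiled form; this text tells all that it offers.
- The arm moves only by the tool move_arm, never from a script. Its argument "commands" is a list of rows, each an object of numbers: "ax", "ay", "az": the turn, a rotation vector about the tool's x, y, z in degrees; "x", "y", "z": the shift along the tool's x, y, z in m; "fingers": the opening, from -1 (shut) to 1 (fully open). In form: [{"ax": .., "ay": .., "az": .., "x": .., "y": .., "z": .., "fingers": ..}, ...]. A call has 1 to 10 rows; each row is the pose to reach, as a shift and turn from the pose commanded when the call began, along the tool's axes at that moment; what a row does not reach only later rows make up. A row lasts 1/8 s, in which the tool goes at most 62.5 mm and 10.7 degrees, less where a joint would pass 70% of its speed; a pose out of reach is approached as far as the arm can. A call with a gripper value outside its range is refused whole. The fingers move at their own pace and stop on an object; "squeeze" is the grip in N (left out, the last holds). Time passes only in rows, so rows that repeat a pose let the fingers close. It gives the time, the measured TCP pose, the force, the opening and the grip force at its end, in the units of the state.
- status.sense(): the state, without advancing time (a new reading comes with each control period).
- snapshot(name): name is "scene" or "side" or "wrist"; returns (picture, depth): 420x560x3 uint8, red, green, blue; 420x560 float32, mm along the optical axis (not along the pixel's ray), 0 where there is no reading.
- camera_params(name): a dict with "fx", "fy", "cx", "cy" (pixels), "T" (4x4, takes a point from camera to world coordinates); the wrist camera has in their place "T_tool_cam" (4x4, takes a point from camera to tool coordinates, whose origin is the TCP and whose axes are the flange's). Camera axes: x right, y up, looking along -z (the intrinsics and any distortion apply to the point x, -y, -z); pixel columns grow to the right and rows downward; lengths in mm; the calibration is good to about 2 mm. A picture is of the moment at which its call begins: read the wrist's pose just before it. camera_params takes no time and is no camera call.
- job.close_job(): hands the job in; it is judged then, once.
The state is a dict: "time_s": time; "joint_pos": joint angles; "qd": joint speeds; "effort": joint torques, N m; "tcp_pos": TCP position; "orientation": TCP orientation; "ft_force": force on the tool from outside, world axes, zero at the start; "ft_torque": the same for the moment, N m; "finger_gap": opening from 0.0 (shut) to 1.0 (fully open); "finger_force": force on a finger pad.
Only numpy, scipy, OpenCV 4.12 (cv2) and the standard library are available. Lean on these libraries where they do the work, as an engineer would, in place of code of your own. Each camera call takes 0.05 s, during which the arm holds its last target. There are 200 camera calls.

## Working session

There is one attempt and no reset: what is moved stays moved. The work goes in short steps, Python scripts to look and compute and a tool call to move; the robot and the scene stay as the last step left them, time stands still between calls to the robot, and variables do not carry over. Pictures are saved under pics/ and viewed, at most 10 in all, crops included, and the job is handed in when it is done.

Besides the shell and the picture viewer there is one more tool, called after "Emit:" in YAML: its name, and indented under it one key for each argument. move_arm: Moves the arm, as the interface text tells. Its arguments: {"type":"object","properties":{"commands":{"type":"array"},"squeeze":{"type":"number"}},"required":["commands"]}

```bash
mkdir -p pics; cat > h.py <<'E'
import numpy as np, cv2
from plant import status, snapshot, camera_params, job, manip
from scipy.spatial.transform import Rotation as R
def save(n,im): cv2.imwrite(f'pics/{n}.png',cv2.cvtColor(im,cv2.COLOR_RGB2BGR))
def Rq(q): return R.from_quat([q[1],q[2],q[3],q[0]])
def pose():
    s=status.sense(); T=np.eye(4); T[:3,:3]=Rq(s['orientation']).as_matrix(); T[:3,3]=s['tcp_pos']; return T,s
def camT(n,T=None):
    c=camera_params(n)
    return c,(np.array(c['T']) if n!='wrist' else T@np.array(c['T_tool_cam']))
def ray(c,M,u,v):
    d=np.array([(u-c['cx'])/c['fx'],-(v-c['cy'])/c['fy'],-1.]); return M[:3,3],M[:3,:3]@d
def onplane(c,M,u,v,z):
    o,d=ray(c,M,u,v); return o+d*(z-o[2])/d[2]
def proj(c,M,p):
    q=np.linalg.inv(M)@np.r_[p,1]; return c['fx']*q[0]/-q[2]+c['cx'], c['cy']+c['fy']*q[1]/q[2]
E
python3 - <<'E'
from h import *
T,s=pose(); print(s); print(T.round(3)); print([a for a in dir(manip) if a[0]!='_'], manip.grip_depth)
for n in('scene','side','wrist'): print(n,camera_params(n))
a=[snapshot(n)[0] for n in('scene','side','wrist')]
save('scene0',a[0]);save('side0',a[1]);save('wrist0',a[2])
E
```

```text
{'time_s': 0.0, 'joint_pos': array([-1.37486668,  0.38426111,  0.01640697,  1.37117838, -0.00628487,
        1.38820962, -0.04656026]), 'qd': array([-0.00031757, -0.00046326, -0.00133601,  0.00094366,  0.00051459,
        0.00026091,  0.00034112]), 'effort': array([ 5.27168067e-04, -6.27590275e+01,  8.44519828e-01, -3.71824872e+01,
        1.64850312e-02,  1.40124248e-02,  6.57901168e-06]), 'tcp_pos': array([159.82618183, 603.68473522, 230.25387281]), 'orientation': array([-9.68671414e-05,  1.29065972e-01,  9.91635502e-01, -9.98478637e-04]), 'ft_force': array([ 0.17615562, -0.88588511,  0.39698518]), 'ft_torque': array([-0.0070007 , -0.01522376, -0.00049831]), 'finger_force': 0.0, 'finger_gap': 1.0002104992889325}
[[-9.67000e-01  2.56000e-01 -0.00000e+00  1.59826e+02]
 [ 2.56000e-01  9.67000e-01 -2.00000e-03  6.03685e+02]
 [-0.00000e+00 -2.00000e-03 -1.00000e+00  2.30254e+02]
 [ 0.00000e+00  0.00000e+00  0.00000e+00  1.00000e+00]]
['Unreachable', 'grip_depth'] 18.700000000000003
scene {'fx': 386.17016753876715, 'fy': 386.17016753876715, 'cx': 276.6377912516529, 'cy': 218.387362883558
[... 567 characters left out ...]
-01, -7.11299584e-01,  6.73480060e-01,
         7.30485395e+02],
       [-1.31176810e-02,  6.89433487e-01,  7.24230208e-01,
         8.07075038e+02],
       [ 0.00000000e+00,  0.00000000e+00,  0.00000000e+00,
         1.00000000e+00]])}
wrist {'fx': 338.6115449919347, 'fy': 338.6115449919347, 'cx': 280.58570522734175, 'cy': 213.5105103004681, 'T_tool_cam': array([[ 4.68243890e-04,  9.46567013e-01,  3.22506853e-01,
         8.35852444e+01],
       [ 9.99999405e-01, -7.60863077e-04,  7.81267981e-04,
        -1.18743462e+00],
       [ 9.84906056e-04,  3.22506296e-01, -9.46566807e-01,
        -1.42162313e+02],
       [ 0.00000000e+00,  0.00000000e+00,  0.00000000e+00,
         1.00000000e+00]])}
```

View pics/scene0.png

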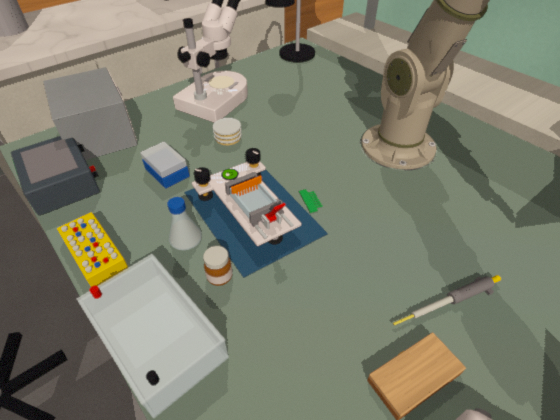

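View pics/side0.png

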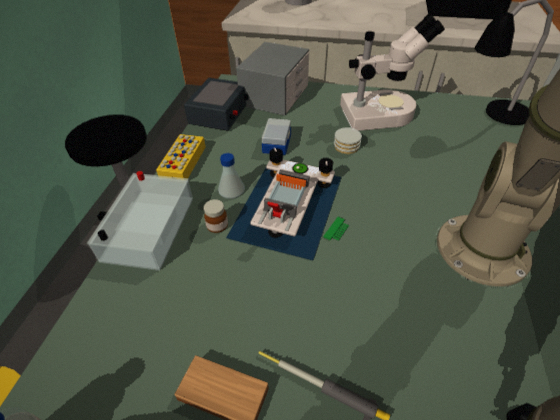

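The scene view shows the back knob at about (203,176), the front knob at (253,156), the vial at (230,174) and the red lever at (275,212). In the side view they are at (276,156), (326,165), (300,168) and (277,211).

```bash
cat >> h.py <<'E'
def blob(mask,u0,v0,r):
    m=np.zeros_like(mask,np.uint8); m[max(v0-r,0):v0+r,max(u0-r,0):u0+r]=mask[max(v0-r,0):v0+r,max(u0-r,0):u0+r]
    n,l,st,ce=cv2.connectedComponentsWithStats(m)
    if n<2: return None
    i=1+np.argmax(st[1:,4]); return ce[i],st[i]
def tri(rays):
    A=np.zeros((3,3));b=np.zeros(3)
    for o,d in rays:
        d=d/np.linalg.norm(d);P=np.eye(3)-np.outer(d,d);A+=P;b+=P@o
    x=np.linalg.solve(A,b); return x,[np.linalg.norm(np.cross(x-o,d/np.linalg.norm(d))) for o,d in rays]
E
cat > m1.py <<'E'
from h import *
seeds={'scene':{'back':(203,176),'front':(253,156),'vial':(230,174),'lever':(275,212)},'side':{'back':(276,156),'front':(326,165),'vial':(300,168),'lever':(277,211)}}
res={}
for n in seeds:
    im,dep=snapshot(n); hsv=cv2.cvtColor(im,cv2.COLOR_RGB2HSV); c,M=camT(n); i=im.astype(int)
    mk={'k':(im.max(2)<50),'g':(hsv[...,0]>35)&(hsv[...,0]<75)&(hsv[...,1]>150)&(hsv[...,2]>70),'r':((hsv[...,0]<8)|(hsv[...,0]>172))&(hsv[...,1]>150)&(hsv[...,2]>60)}
    for k,(u,v) in seeds[n].items():
        b=blob(mk['g' if k=='vial' else 'r' if k=='lever' else 'k'].astype(np.uint8),u,v,16)
        if b is None: print(n,k,None);continue
        z={'vial':52,'lever':90}.get(k,80)
        p=onplane(c,M,*b[0],z); res.setdefault(k,[]).append(ray(c,M,*b[0]))
        print(n,k,b[0].round(1),b[1],p.round(1))
for k in res: x,e=tri(res[k]); print(k,x.round(1),np.round(e,1))
ims=[]
for n,(u,v) in(('scene',(250,195)),('side',(295,190))):
    im=snapshot(n)[0]; ims.append(cv2.resize(im[v-65:v+65,u-65:u+65],None,fx=3,fy=3,interpolation=cv2.INTER_CUBIC))
save('zoom1',np.hstack(ims))
E
python3 m1.py
```

```text
scene back [202.2 175.8] [194 168  16  16 181] [ 607.6 -194.7   80. ]
scene front [252.2 156. ] [246 149  14  14 149] [ 452.6 -176.8   80. ]
scene vial [229.6 173.5] [222 169  16  10 106] [ 528.7 -184.1   52. ]
scene lever [274.1 212. ] [265 203  21  19 146] [550.6  42.8  90. ]
side back [276.  155.4] [269 148  14  15 158] [ 605.8 -199.3   80. ]
side front [325.5 165.2] [319 158  14  16 169] [ 448.5 -179.7   80. ]
side vial [300.3 167.8] [293 164  14   9  83] [ 526.2 -187.4   52. ]
side lever [275.2 208.9] [267 202  16  16 131] [556.9  40.6  90. ]
back [ 606.1 -198.5   78.6] [1.6 1.6]
front [ 448.9 -182.7   76.1] [1.2 1.2]
vial [ 526.6 -188.1   49.8] [1.2 1.2]
lever [555.2  48.4  97.8] [0.2 0.2]
```

View pics/zoom1.png

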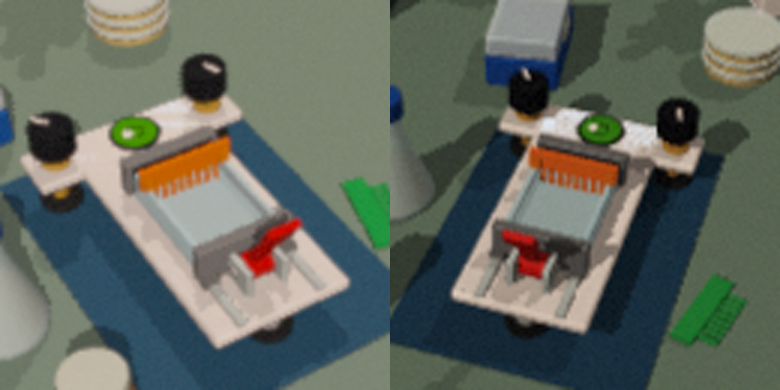

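Both views agree: the knobs come out 158 mm apart (160 expected) at z of about 77 (80 expected), and the lever is open. First I go above the lever.

```bash
cat >> h.py <<'E'
def rel(p,yaw,T=None,cmd=None):
    """tool shift (m) and turn (deg) to TCP p, tool down, tool-y at world azimuth yaw (deg)"""
    if T is None: T,_=pose()
    a=np.radians(yaw); y=np.array([np.cos(a),np.sin(a),0]); z=np.array([0,0,-1.]); Rt=np.c_[np.cross(y,z),y,z]
    return ((T[:3,:3].T@(np.array(p)-T[:3,3]))/1000).round(4), R.from_matrix(T[:3,:3].T@Rt).as_rotvec(degrees=True).round(2)
E
python3 - <<'E'
from h import *
print(rel((545,-20,240),84.3))
E
```

```text
(array([-0.532 , -0.5047, -0.0087]), array([-0.03, -0.  , -9.13]))
```

Emit:
move_arm:
  commands:
    - {"x": -0.04,"y": -0.038,"z": -0.001,"az": -1,"fingers": 1}
    - {"x": -0.09,"y": -0.085,"z": -0.002,"az": -2,"fingers": 1}
    - {"x": -0.135,"y": -0.128,"z": -0.003,"az": -3,"fingers": 1}
    - {"x": -0.18,"y": -0.17,"z": -0.004,"az": -4,"fingers": 1}
    - {"x": -0.22,"y": -0.21,"z": -0.005,"az": -5,"fingers": 1}
    - {"x": -0.26,"y": -0.25,"z": -0.006,"az": -6,"fingers": 1}
    - {"x": -0.3,"y": -0.285,"z": -0.007,"az": -7,"fingers": 1}
    - {"x": -0.34,"y": -0.32,"z": -0.008,"az": -8,"fingers": 1}
    - {"x": -0.38,"y": -0.36,"z": -0.009,"az": -9,"fingers": 1}
    - {"x": -0.42,"y": -0.4,"z": -0.009,"az": -9.1,"fingers": 1}

```text
validation failed for argument at $.co...
```

Emit:
move_arm:
  commands:
    - {"x": -0.04,"y": -0.038,"fingers": 1}
    - {"x": -0.08,"y": -0.075,"fingers": 1}
    - {"x": -0.112,"y": -0.105,"fingers": 1}
    - {"x": -0.112,"y": -0.105,"fingers": 1}
    - {"x": -0.112,"y": -0.105,"fingers": 1}

```text
validation failed for argument at $.co...
```

```bash
python3 - <<'E'
from h import *
T,s=pose(); im,d=snapshot('wrist'); np.savez('w1',im=im,d=d,T=T); save('w1',im)
print(s['time_s'],T.round(3),s['joint_pos'].round(2),s['ft_force'])
E
```

```text
0.35 [[-9.67000e-01  2.56000e-01 -0.00000e+00  1.59893e+02]
 [ 2.56000e-01  9.67000e-01 -0.00000e+00  6.04066e+02]
 [ 0.00000e+00 -1.00000e-03 -1.00000e+00  2.31046e+02]
 [ 0.00000e+00  0.00000e+00  0.00000e+00  1.00000e+00]] [-1.37  0.38  0.02  1.37 -0.01  1.39 -0.05] [ 0.28564069 -0.39544417  0.90204437]
```

View pics/w1.png

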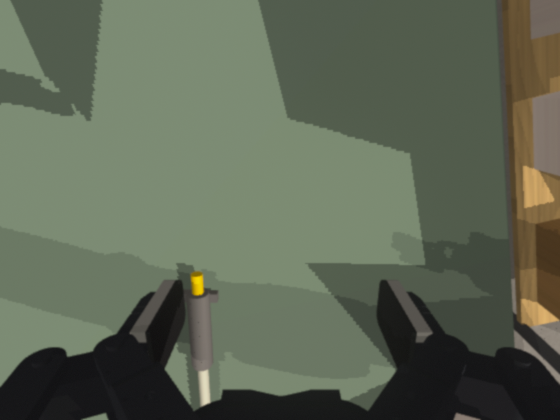

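The wrist view shows only bench, with the pipette at about (200,330), because the arm has not moved. The rows were refused, probably for missing keys, so I'll send them with every key.

Emit:
move_arm:
  commands:
    - {"ax": 0,"ay": 0,"az": -1,"x": -0.04,"y": -0.038,"z": -0.001,"fingers": 1}
    - {"ax": 0,"ay": 0,"az": -2,"x": -0.085,"y": -0.08,"z": -0.002,"fingers": 1}
    - {"ax": 0,"ay": 0,"az": -3,"x": -0.13,"y": -0.123,"z": -0.003,"fingers": 1}
    - {"ax": 0,"ay": 0,"az": -4,"x": -0.175,"y": -0.166,"z": -0.004,"fingers": 1}
    - {"ax": 0,"ay": 0,"az": -5,"x": -0.22,"y": -0.209,"z": -0.005,"fingers": 1}
    - {"ax": 0,"ay": 0,"az": -6,"x": -0.265,"y": -0.251,"z": -0.006,"fingers": 1}
    - {"ax": 0,"ay": 0,"az": -7,"x": -0.31,"y": -0.294,"z": -0.007,"fingers": 1}
    - {"ax": 0,"ay": 0,"az": -8,"x": -0.355,"y": -0.337,"z": -0.008,"fingers": 1}
    - {"ax": 0,"ay": 0,"az": -9,"x": -0.4,"y": -0.38,"z": -0.009,"fingers": 1}
    - {"ax": 0,"ay": 0,"az": -9.1,"x": -0.445,"y": -0.422,"z": -0.009,"fingers": 1}

```text
time_s: 1.65
tcp_pos: [483.0, 80.6, 240.8]
orientation: [0.001, 0.05, 0.999, 0.0]
ft_force: [1.1, 0.6, 0.8]
finger_gap: 1.001
finger_force: 0.0
```

Emit:
move_arm:
  commands:
    - {"ax": 0,"ay": 0,"az": 0,"x": -0.036,"y": -0.047,"z": 0,"fingers": 1}
    - {"ax": 0,"ay": 0,"az": 0,"x": -0.072,"y": -0.094,"z": 0,"fingers": 1}
    - {"ax": 0,"ay": 0,"az": 0,"x": -0.072,"y": -0.094,"z": 0,"fingers": 1}
    - {"ax": 0,"ay": 0,"az": 0,"x": -0.072,"y": -0.094,"z": 0,"fingers": 1}

```text
time_s: 2.15
tcp_pos: [544.2, -18.1, 240.1]
orientation: [-0.0, 0.05, 0.999, 0.0]
ft_force: [0.5, 1.4, -0.1]
finger_gap: 1.003
finger_force: 0.0
```

```bash
python3 - <<'E'
from h import *
T,s=pose(); im,d=snapshot('wrist'); np.savez('w2',im=im,d=d,T=T); save('w2',im)
print(s['time_s'],T.round(3),s['joint_pos'].round(2),s['ft_force'])
c,M=camT('wrist',T)
for k,p in dict(back=(606.1,-198.5,80),front=(448.9,-182.7,80),vial=(526.6,-188,52),pad=(552,51,132)).items(): print(k,np.round(proj(c,M,np.array(p)),1))
E
```

```text
2.15 [[-9.95000e-01  1.00000e-01 -1.00000e-03  5.44249e+02]
 [ 1.00000e-01  9.95000e-01  0.00000e+00 -1.80690e+01]
 [ 1.00000e-03  0.00000e+00 -1.00000e+00  2.40071e+02]
 [ 0.00000e+00  0.00000e+00  0.00000e+00  1.00000e+00]] [-0.53  0.22  0.61  1.6  -0.13  1.36  1.56] [ 0.45358777  1.41006603 -0.0693921 ]
back [108.7 270.7]
front [ 78.4 104.9]
vial [111.6 185.9]
pad [371.3 212.9]
```

View pics/w2.png

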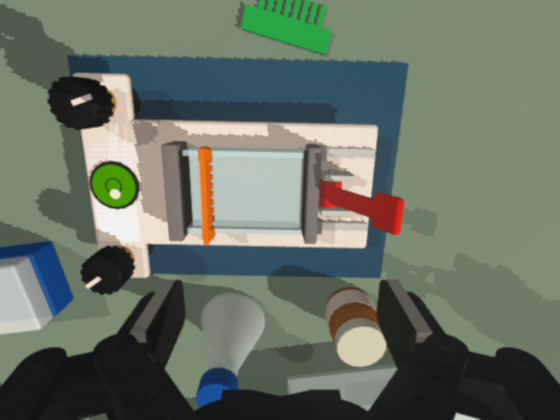

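The wrist view shows the front knob at (82,101), the back knob at (107,270), the vial at (114,185) with the bubble at (115,193), the lever pad at (387,213), the flask at (232,315) and the jar at (352,325). All of it agrees with the predictions.

```bash
python3 - <<'E'
from h import *
z=np.load('w2.npz'); im,T=z['im'],z['T']; c,M=camT('wrist',T)
hsv=cv2.cvtColor(im,cv2.COLOR_RGB2HSV)
red=(((hsv[...,0]<8)|(hsv[...,0]>172))&(hsv[...,1]>150)&(hsv[...,2]>60)).astype(np.uint8)
b=blob(red,365,205,50); ys,xs=np.where(red[190:240,365:410]); print('red',b,'pad px',xs.mean()+365,ys.mean()+190)
print('pad',onplane(c,M,387,213,132).round(1), 'depth pt')
d=z['d']
for n,(u,v) in dict(pad=(387,213),padtop=(400,213),flask=(232,310),flaskcap=(220,385),jarlid=(358,348),tip=(30,285),leverroot=(330,196),knobF=(82,101),knobB=(107,268),vial=(114,175),deck=(105,215)).items():
    o,r=ray(c,M,u,v); print(n,(o+r*d[v,u]).round(1))
E
```

```text
red (array([365.3764596 , 205.84259692]), array([ 320,  181,   84,   54, 2141], dtype=int32)) pad px 385.11564059900167 212.0757071547421
pad [553.3  63.2 132. ] depth pt
pad [553.4  63.2 131.9]
padtop [552.1  71.3 137.9]
flask [696.4 -93.8  31.7]
flaskcap [712.4 -94.2 129.4]
jarlid [728.   47.8  77.2]
tip [ 626.7 -304.6   55.3]
leverroot [552.8  26.9  72.6]
knobF [ 446.8 -171.2   93.6]
knobB [ 596.8 -191.1   93.3]
vial [ 516.4 -184.2   49.1]
deck [ 557.4 -205.3   47.7]
```

```bash
python3 - <<'E'
from h import *
z=np.load('w2.npz'); im,T,d=z['im'],z['T'],z['d']; c,M=camT('wrist',T)
hsv=cv2.cvtColor(im,cv2.COLOR_RGB2HSV)
def pt(u,v): o,r=ray(c,M,u,v); return (o+r*d[int(round(v)),int(round(u))]).round(1)
g=((hsv[...,0]>35)&(hsv[...,0]<75)&(hsv[...,1]>150)&(hsv[...,2]>70)).astype(np.uint8)
b=blob(cv2.morphologyEx(g,cv2.MORPH_CLOSE,np.ones((9,9))),114,185,40); print('vial',b,onplane(c,M,*b[0],52).round(1))
print('deck end',[onplane(c,M,u,v,48).round(1) for u,v in((378,125),(370,247))],'screw end',[onplane(c,M,u,v,48).round(1) for u,v in((98,245),(93,190))])
# full point cloud: knob tops z 90..97, dark
v,u=np.mgrid[0:420,0:560]; o=M[:3,3]; D=np.stack([(u-c['cx'])/c['fx'],-(v-c['cy'])/c['fy'],-np.ones_like(u)],-1)@M[:3,:3].T
P=o+D*d[...,None]; dark=im.max(2)<110
for n,(uu,vv) in dict(F=(80,101),B=(108,270)).items():
    m=np.zeros_like(dark); m[vv-35:vv+35,max(uu-40,0):uu+40]=1
    q=P[m&(P[...,2]>90)&(P[...,2]<98)]; print(n,len(q),q.min(0).round(1),q.max(0).round(1),((q.min(0)+q.max(0))/2).round(1))
m=(((hsv[...,0]<8)|(hsv[...,0]>172))&(hsv[...,1]>150)&(hsv[...,2]>60))
q=P[m]; 
for zz in range(60,150,10):
    r=q[(q[:,2]>=zz)&(q[:,2]<zz+10)]
    if len(r): print(zz,len(r),r.mean(0).round(1),r.min(0).round(0),r.max(0).round(0))
E
```

```text
vial (array([113.16779432, 185.16035183]), array([  91,  164,   45,   43, 1478], dtype=int32)) [ 526.  -186.2   52. ]
deck end [array([494.1,  79.3,  48. ]), array([621.4,  69.8,  48. ])] screw end [array([ 590. , -221.7,   48. ]), array([ 529.7, -210.1,   48. ])]
F 2052 [ 427.1 -202.1   90. ] [ 468.2 -159.1   96.3] [ 447.7 -180.6   93.1]
B 1253 [ 583.9 -220.7   90. ] [ 625.9 -178.6   96.5] [ 604.9 -199.6   93.3]
60 49 [547.5  24.5  69. ] [539.  17.  64.] [565.  38.  70.]
70 372 [550.9  25.4  73.2] [539.  17.  70.] [565.  36.  80.]
80 155 [551.5  33.8  84.9] [544.  29.  80.] [560.  39.  90.]
90 158 [551.9  40.1  95. ] [545.  36.  90.] [560.  46. 100.]
100 177 [552.4  46.5 105.1] [545.  42. 100.] [560.  52. 110.]
110 201 [552.6  52.9 115.3] [540.  49. 110.] [566.  60. 120.]
120 402 [552.8  59.2 125.2] [539.  54. 120.] [568.  66. 130.]
130 613 [554.   66.8 135.8] [540.  60. 130.] [569.  74. 140.]
140 3 [556.9  68.6 140. ] [545.  68. 140.] [566.  69. 140.]
```

The pad is at (553,63,130), the lever leans about 57° and its axle is near (551,29,64). With the fingers shut I come down on the tray side of the lever.

Emit:
move_arm:
  commands:
    - {"ax": 0,"ay": 0,"az": 0,"x": 0,"y": 0.024,"z": 0,"fingers": -1}
    - {"ax": 0,"ay": 0,"az": 0,"x": -0.001,"y": 0.048,"z": 0.02,"fingers": -1}
    - {"ax": 0,"ay": 0,"az": 0,"x": -0.001,"y": 0.048,"z": 0.04,"fingers": -1}
    - {"ax": 0,"ay": 0,"az": 0,"x": -0.001,"y": 0.048,"z": 0.06,"fingers": -1}
    - {"ax": 0,"ay": 0,"az": 0,"x": -0.001,"y": 0.048,"z": 0.08,"fingers": -1}
    - {"ax": 0,"ay": 0,"az": 0,"x": -0.001,"y": 0.048,"z": 0.1,"fingers": -1}
    - {"ax": 0,"ay": 0,"az": 0,"x": -0.001,"y": 0.048,"z": 0.112,"fingers": -1}
    - {"ax": 0,"ay": 0,"az": 0,"x": -0.001,"y": 0.048,"z": 0.112,"fingers": -1}
    - {"ax": 0,"ay": 0,"az": 0,"x": -0.001,"y": 0.048,"z": 0.112,"fingers": -1}
  squeeze: 40

```text
time_s: 3.32
tcp_pos: [550.6, 29.7, 129.1]
orientation: [0.001, 0.05, 0.999, 0.0]
ft_force: [0.5, -0.5, 0.2]
finger_gap: 0.0
finger_force: 0.0
```

Emit:
move_arm:
  commands:
    - {"ax": 0,"ay": 0,"az": 0,"x": 0,"y": 0.012,"z": 0.001,"fingers": -1}
    - {"ax": 0,"ay": 0,"az": 0,"x": 0,"y": 0.021,"z": 0.002,"fingers": -1}
    - {"ax": 0,"ay": 0,"az": 0,"x": 0,"y": 0.028,"z": 0.006,"fingers": -1}
    - {"ax": 0,"ay": 0,"az": 0,"x": 0,"y": 0.033,"z": 0.01,"fingers": -1}
    - {"ax": 0,"ay": 0,"az": 0,"x": 0,"y": 0.038,"z": 0.014,"fingers": -1}
    - {"ax": 0,"ay": 0,"az": 0,"x": 0,"y": 0.042,"z": 0.019,"fingers": -1}
    - {"ax": 0,"ay": 0,"az": 0,"x": 0,"y": 0.046,"z": 0.023,"fingers": -1}

```text
time_s: 4.2
tcp_pos: [555.1, 75.4, 105.1]
orientation: [0.0, 0.05, 0.999, 0.0]
ft_force: [2.0, -0.8, 4.0]
finger_gap: 0.001
finger_force: 1.4
```

Emit:
move_arm:
  commands:
    - {"ax": 0,"ay": 0,"az": 0,"x": 0,"y": 0.003,"z": 0.005,"fingers": -1}
    - {"ax": 0,"ay": 0,"az": 0,"x": 0,"y": 0.006,"z": 0.009,"fingers": -1}
    - {"ax": 0,"ay": 0,"az": 0,"x": 0,"y": 0.009,"z": 0.017,"fingers": -1}
    - {"ax": 0,"ay": 0,"az": 0,"x": 0,"y": 0.011,"z": 0.022,"fingers": -1}
    - {"ax": 0,"ay": 0,"az": 0,"x": 0,"y": 0.012,"z": 0.026,"fingers": -1}
    - {"ax": 0,"ay": 0,"az": 0,"x": 0,"y": 0.013,"z": 0.03,"fingers": -1}

```text
time_s: 4.95
tcp_pos: [555.9, 87.8, 74.9]
orientation: [-0.0, 0.05, 0.999, -0.0]
ft_force: [0.6, -1.1, 2.0]
finger_gap: 0.001
finger_force: 1.2
```

Emit:
move_arm:
  commands:
    - {"ax": 0,"ay": 0,"az": 0,"x": 0,"y": 0.003,"z": 0.001,"fingers": -1}
    - {"ax": 0,"ay": 0,"az": 0,"x": 0,"y": 0.006,"z": 0.002,"fingers": -1}
    - {"ax": 0,"ay": 0,"az": 0,"x": 0,"y": 0.006,"z": 0.004,"fingers": -1}
    - {"ax": 0,"ay": 0,"az": 0,"x": 0,"y": 0.006,"z": 0.004,"fingers": -1}

```text
time_s: 5.45
tcp_pos: [556.4, 94.5, 71.2]
orientation: [-0.0, 0.05, 0.999, 0.0]
ft_force: [-0.1, 0.4, 1.4]
finger_gap: -0.001
finger_force: 0.8
```

Emit:
move_arm:
  commands:
    - {"ax": 0,"ay": 0,"az": 0,"x": 0,"y": 0,"z": 0.001,"fingers": -1}
    - {"ax": 0,"ay": 0,"az": 0,"x": 0,"y": 0,"z": 0.002,"fingers": -1}
    - {"ax": 0,"ay": 0,"az": 0,"x": 0,"y": 0,"z": 0.003,"fingers": -1}
    - {"ax": 0,"ay": 0,"az": 0,"x": 0,"y": 0,"z": 0.003,"fingers": -1}

```text
time_s: 5.95
tcp_pos: [556.8, 94.6, 70.2]
orientation: [0.0, 0.05, 0.999, 0.001]
ft_force: [-8.1, 0.2, 19.6]
finger_gap: -0.002
finger_force: 10.0
```

The press ended on a firm stop at z of about 70 with 20 N. I retreat and check the lever and bubble from the earlier viewpoint.

Emit:
move_arm:
  commands:
    - {"ax": 0,"ay": 0,"az": 0,"x": 0,"y": 0,"z": -0.03,"fingers": -1}
    - {"ax": 0,"ay": 0,"az": 0,"x": 0,"y": 0,"z": -0.09,"fingers": -1}
    - {"ax": 0,"ay": 0,"az": 0,"x": 0,"y": -0.04,"z": -0.14,"fingers": 0}
    - {"ax": 0,"ay": 0,"az": 0,"x": 0.002,"y": -0.09,"z": -0.17,"fingers": 1}
    - {"ax": 0,"ay": 0,"az": 0,"x": 0.005,"y": -0.14,"z": -0.17,"fingers": 1}
    - {"ax": 0,"ay": 0,"az": 0,"x": 0.01,"y": -0.19,"z": -0.17,"fingers": 1}
    - {"ax": 0,"ay": 0,"az": 0,"x": 0.013,"y": -0.23,"z": -0.17,"fingers": 1}
    - {"ax": 0,"ay": 0,"az": 0,"x": 0.013,"y": -0.23,"z": -0.17,"fingers": 1}
    - {"ax": 0,"ay": 0,"az": 0,"x": 0.013,"y": -0.23,"z": -0.17,"fingers": 1}

```text
time_s: 7.08
tcp_pos: [520.8, -132.9, 238.0]
orientation: [-0.0, 0.05, 0.999, 0.0]
ft_force: [-0.4, 0.2, -1.4]
finger_gap: 0.997
finger_force: 0.0
```

```bash
cat > m2.py <<'E'
from h import *
import sys
def run(tag):
    T,s=pose(); im,d=snapshot('wrist'); np.savez(tag,im=im,d=d,T=T); c,M=camT('wrist',T)
    print('t',s['time_s'],'tcp',s['tcp_pos'].round(1),'q7',s['joint_pos'][6].round(2),s['ft_force'].round(1))
    hsv=cv2.cvtColor(im,cv2.COLOR_RGB2HSV)
    v,u=np.mgrid[0:420,0:560]; D=np.stack([(u-c['cx'])/c['fx'],-(v-c['cy'])/c['fy'],-np.ones_like(u)],-1)@M[:3,:3].T
    P=M[:3,3]+D*d[...,None]
    m=((hsv[...,0]<8)|(hsv[...,0]>172))&(hsv[...,1]>150)&(hsv[...,2]>60)
    q=P[m]; q=q[(abs(q[:,0]-555)<40)&(q[:,2]<160)]
    for y in range(10,140,15):
        r=q[(q[:,1]>=y)&(q[:,1]<y+15)]
        if len(r)>5: print(' red y',y,len(r),r.mean(0).round(1))
    pv=np.round(proj(c,M,np.array([526.3,-187,52]))).astype(int)
    g=((hsv[...,0]>35)&(hsv[...,0]<75)&(hsv[...,1]>120)&(hsv[...,2]>50)).astype(np.uint8)
    L=blob(g,pv[0],pv[1],45); 
    x0,y0,w,h=L[1][:4]
    cnt=max(cv2.findContours(g[y0:y0+h,x0:x0+w],cv2.RETR_EXTERNAL,cv2.CHAIN_APPROX_NONE)[0],key=cv2.contourArea)
    hull=cv2.convexHull(cnt); el=cv2.fitEllipse(hull); ctr=np.array(el[0])+[x0,y0]
    ma=np.zeros(g.shape,np.uint8); cv2.fillConvexPoly(ma,hull+[x0,y0],1); ma=cv2.erode(ma,np.ones((5,5)))
    pale=((hsv[...,1]<170)&(hsv[...,2]>130)&(ma>0)).astype(np.uint8)
    B=blob(pale,int(ctr[0]),int(ctr[1]),45)
    vc=onplane(c,M,*ctr,52); print('vial px',ctr.round(1),np.round(el[1],1),vc.round(1))
    if B: 
        bb=onplane(c,M,*B[0],52); e=bb-vc; ax=np.array([.994,-.11]);ay=np.array([.11,.994])
        bx,by=e[:2]@ax,e[:2]@ay; print('bubble px',B[0].round(1),B[1],'deck xy mm',bx.round(2),by.round(2))
        # slope (rad) up along +x,+y ; screw heights above ball foot
        sx,sy=bx/280,by/280; 
        # level needs h(front)=h(back)=h(ball)
        f=(-80*sx-240*sy); k=(80*sx-240*sy); print('height err mm front,back',round(f,2),round(k,2),'turn deg (+=anticlockwise) front,back',round(f*36,1),round(k*36,1))
    return im,ctr
im,ctr=run(sys.argv[1]); x,y=map(int,ctr)
if len(sys.argv)>2: save(sys.argv[1],cv2.resize(im[max(y-60,0):y+60,max(x-60,0):x+60],None,fx=4,fy=4,interpolation=cv2.INTER_CUBIC))
E
python3 m2.py a1 1
```

```text
t 7.075 tcp [ 520.8 -132.9  238. ] q7 1.79 [-0.4  0.2 -1.4]
 red y 10 222 [551.   21.2  74.8]
 red y 25 281 [551.4  31.6  73.1]
 red y 40 251 [553.5  47.4  70. ]
 red y 55 253 [555.6  62.5  70.1]
 red y 70 249 [557.5  77.5  70.1]
 red y 85 457 [559.5  92.6  69.9]
 red y 100 371 [560.  106.1  70.1]
vial px [229.2 197. ] [41.5 43.8] [ 525.8 -186.7   52. ]
bubble px [230.3 205.2] [225 200  12  12 115] deck xy mm 8.67 0.78
height err mm front,back -3.15 1.81 turn deg (+=anticlockwise) front,back -113.2 65.1
```

View pics/a1.png

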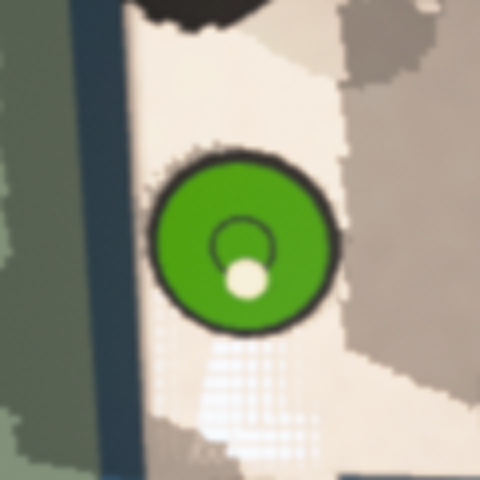

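The lever now lies flat at z of 70 along the deck, so it is locked. The crop shows the ring at (242,247) and the bubble at (246,279), off towards the back screw. So the front screw needs about 113° clockwise and the back about 65° anticlockwise.

```bash
python3 - <<'E'
from h import *
z=np.load('a1.npz'); im,T,d=z['im'],z['T'],z['d']; c,M=camT('wrist',T)
v,u=np.mgrid[0:420,0:560]; D=np.stack([(u-c['cx'])/c['fx'],-(v-c['cy'])/c['fy'],-np.ones_like(u)],-1)@M[:3,:3].T
P=M[:3,3]+D*d[...,None]
for n,p in dict(F=(448.3,-181.5),B=(605.5,-199)).items():
    m=(np.hypot(P[...,0]-p[0],P[...,1]-p[1])<32)&(P[...,2]>90)&(P[...,2]<99)
    q=P[m]; (ex,ey),r=cv2.minEnclosingCircle(q[:,:2].astype(np.float32).reshape(-1,1,2)); print(n,len(q),np.median(q,0).round(1),((q.min(0)+q.max(0))/2).round(1),round(ex,1),round(ey,1),round(r,1), np.median(q[:,2]))
print(rel((448,-181,130),84.3))
E
```

```text
F 1932 [ 446.9 -179.9   93.4] [ 447.5 -180.4   93.3] 447.5 -180.3 21.1 93.42784836941198
B 1210 [ 603.4 -199.2   93.4] [ 605.1 -199.9   93.2] 605.0 -199.5 21.4 93.36631603520303
(array([ 0.0678, -0.0557,  0.108 ]), array([ 0.03, -0.03,  0.07]))
```

Emit:
move_arm:
  commands:
    - {"ax": 0,"ay": 0,"az": 0,"x": 0.034,"y": -0.028,"z": 0.03,"fingers": 0.76}
    - {"ax": 0,"ay": 0,"az": 0,"x": 0.068,"y": -0.056,"z": 0.06,"fingers": 0.76}
    - {"ax": 0,"ay": 0,"az": 0,"x": 0.068,"y": -0.056,"z": 0.09,"fingers": 0.76}
    - {"ax": 0,"ay": 0,"az": 0,"x": 0.068,"y": -0.056,"z": 0.11,"fingers": 0.76}
    - {"ax": 0,"ay": 0,"az": 0,"x": 0.068,"y": -0.056,"z": 0.11,"fingers": 0.76}

```text
time_s: 7.75
tcp_pos: [446.9, -180.9, 127.0]
orientation: [-0.002, 0.049, 0.999, 0.0]
ft_force: [-0.3, -0.3, 0.9]
finger_gap: 0.888
finger_force: 0.0
```

Emit:
move_arm:
  commands:
    - {"ax": 0,"ay": 0,"az": 0,"x": -0.001,"y": 0,"z": 0.025,"fingers": 0.76}
    - {"ax": 0,"ay": 0,"az": 0,"x": -0.001,"y": 0,"z": 0.05,"fingers": 0.76}
    - {"ax": 0,"ay": 0,"az": 0,"x": -0.001,"y": 0,"z": 0.067,"fingers": 0.76}
    - {"ax": 0,"ay": 0,"az": 0,"x": -0.001,"y": 0,"z": 0.067,"fingers": 0.76}
    - {"ax": 0,"ay": 0,"az": 0,"x": -0.001,"y": 0,"z": 0.067,"fingers": -1}
    - {"ax": 0,"ay": 0,"az": 0,"x": -0.001,"y": 0,"z": 0.067,"fingers": -1}
    - {"ax": 0,"ay": 0,"az": 0,"x": -0.001,"y": 0,"z": 0.067,"fingers": -1}
    - {"ax": 0,"ay": 0,"az": 0,"x": -0.001,"y": 0,"z": 0.067,"fingers": -1}
    - {"ax": 0,"ay": 0,"az": 0,"x": -0.001,"y": 0,"z": 0.067,"fingers": -1}
  squeeze: 30

```text
time_s: 8.88
tcp_pos: [450.0, -179.4, 62.8]
orientation: [0.001, 0.049, 0.999, 0.002]
ft_force: [-2.5, 12.5, 13.1]
finger_gap: 0.482
finger_force: 29.1
```

The grip is good, 41 mm opening at 29 N. Now I turn the front knob clockwise.

Emit:
move_arm:
  commands:
    - {"ax": 0,"ay": 0,"az": 4,"x": -0.001,"y": 0.0015,"z": -0.001,"fingers": -1}
    - {"ax": 0,"ay": 0,"az": 12,"x": -0.001,"y": 0.0015,"z": -0.002,"fingers": -1}
    - {"ax": 0,"ay": 0,"az": 20,"x": -0.001,"y": 0.0015,"z": -0.002,"fingers": -1}
    - {"ax": 0,"ay": 0,"az": 28,"x": -0.001,"y": 0.0015,"z": -0.002,"fingers": -1}
    - {"ax": 0,"ay": 0,"az": 36,"x": -0.001,"y": 0.0015,"z": -0.002,"fingers": -1}
    - {"ax": 0,"ay": 0,"az": 44,"x": -0.001,"y": 0.0015,"z": -0.002,"fingers": -1}
    - {"ax": 0,"ay": 0,"az": 52,"x": -0.001,"y": 0.0015,"z": -0.002,"fingers": -1}
    - {"ax": 0,"ay": 0,"az": 60,"x": -0.001,"y": 0.0015,"z": -0.002,"fingers": -1}
    - {"ax": 0,"ay": 0,"az": 60,"x": -0.001,"y": 0.0015,"z": -0.002,"fingers": -1}

```text
time_s: 10.0
tcp_pos: [449.1, -180.5, 63.0]
orientation: [-0.001, 0.542, 0.84, 0.0]
ft_force: [-1.8, 2.5, -6.8]
finger_gap: 0.478
finger_force: 33.6
```

Emit:
move_arm:
  commands:
    - {"ax": 0,"ay": 0,"az": 5,"x": 0,"y": 0,"z": 0,"fingers": -1}
    - {"ax": 0,"ay": 0,"az": 13,"x": 0,"y": 0,"z": 0,"fingers": -1}
    - {"ax": 0,"ay": 0,"az": 21,"x": 0,"y": 0,"z": 0,"fingers": -1}
    - {"ax": 0,"ay": 0,"az": 29,"x": 0,"y": 0,"z": 0,"fingers": -1}
    - {"ax": 0,"ay": 0,"az": 37,"x": 0,"y": 0,"z": 0,"fingers": -1}
    - {"ax": 0,"ay": 0,"az": 45,"x": 0,"y": 0,"z": 0,"fingers": -1}
    - {"ax": 0,"ay": 0,"az": 53,"x": 0,"y": 0,"z": 0,"fingers": -1}
    - {"ax": 0,"ay": 0,"az": 53,"x": 0,"y": 0,"z": 0,"fingers": -1}
    - {"ax": 0,"ay": 0,"az": 53,"x": 0,"y": 0,"z": 0,"fingers": -1}

```text
time_s: 11.12
tcp_pos: [447.9, -180.5, 62.9]
orientation: [-0.002, 0.859, 0.511, -0.001]
ft_force: [-8.8, 3.9, 1.6]
finger_gap: 0.48
finger_force: 34.7
```

Emit:
move_arm:
  commands:
    - {"ax": 0,"ay": 0,"az": 0,"x": 0,"y": 0,"z": 0,"fingers": 0.76}
    - {"ax": 0,"ay": 0,"az": 0,"x": 0,"y": 0,"z": 0,"fingers": 0.76}
    - {"ax": 0,"ay": 0,"az": 0,"x": 0,"y": 0,"z": 0,"fingers": 0.76}
    - {"ax": 0,"ay": 0,"az": 0,"x": 0,"y": 0,"z": -0.03,"fingers": 0.76}
    - {"ax": 0,"ay": 0,"az": 0,"x": 0,"y": 0,"z": -0.06,"fingers": 0.76}
    - {"ax": 0,"ay": 0,"az": 0,"x": 0,"y": 0,"z": -0.1,"fingers": 0.76}

```text
time_s: 11.88
tcp_pos: [449.4, -181.2, 164.1]
orientation: [-0.0, 0.86, 0.51, -0.0]
ft_force: [0.4, 0.0, 0.7]
finger_gap: 0.878
finger_force: 0.0
```

```bash
python3 - <<'E'
from h import *
T,s=pose(); print(np.degrees(np.arctan2(T[1,1],T[0,1])),s['joint_pos'].round(2)); print(rel((605.2,-199.5,130),10))
E
```

```text
-28.70452570534621 [-0.77  0.29  1.28  1.88 -0.29  1.2   0.11]
(array([0.0588, 0.1455, 0.0339]), array([-5.00e-02,  2.00e-02, -3.87e+01]))
```

Emit:
move_arm:
  commands:
    - {"ax": 0,"ay": 0,"az": -8,"x": 0.015,"y": 0.036,"z": 0,"fingers": 0.76}
    - {"ax": 0,"ay": 0,"az": -16,"x": 0.03,"y": 0.073,"z": 0,"fingers": 0.76}
    - {"ax": 0,"ay": 0,"az": -24,"x": 0.045,"y": 0.11,"z": 0,"fingers": 0.76}
    - {"ax": 0,"ay": 0,"az": -32,"x": 0.059,"y": 0.1455,"z": 0.01,"fingers": 0.76}
    - {"ax": 0,"ay": 0,"az": -38.7,"x": 0.059,"y": 0.1455,"z": 0.034,"fingers": 0.76}
    - {"ax": 0,"ay": 0,"az": -38.7,"x": 0.059,"y": 0.1455,"z": 0.034,"fingers": 0.76}
    - {"ax": 0,"ay": 0,"az": -38.7,"x": 0.059,"y": 0.1455,"z": 0.034,"fingers": 0.76}

```text
time_s: 12.75
tcp_pos: [605.6, -199.7, 130.2]
orientation: [0.0, 0.644, 0.765, 0.0]
ft_force: [-0.3, 0.3, 0.5]
finger_gap: 0.879
finger_force: 0.0
```

Emit:
move_arm:
  commands:
    - {"ax": 0,"ay": 0,"az": 0,"x": 0,"y": 0,"z": 0.025,"fingers": 0.76}
    - {"ax": 0,"ay": 0,"az": 0,"x": 0,"y": 0,"z": 0.05,"fingers": 0.76}
    - {"ax": 0,"ay": 0,"az": 0,"x": 0,"y": 0,"z": 0.068,"fingers": 0.76}
    - {"ax": 0,"ay": 0,"az": 0,"x": 0,"y": 0,"z": 0.068,"fingers": 0.76}
    - {"ax": 0,"ay": 0,"az": 0,"x": 0,"y": 0,"z": 0.068,"fingers": -1}
    - {"ax": 0,"ay": 0,"az": 0,"x": 0,"y": 0,"z": 0.068,"fingers": -1}
    - {"ax": 0,"ay": 0,"az": 0,"x": 0,"y": 0,"z": 0.068,"fingers": -1}
    - {"ax": 0,"ay": 0,"az": 0,"x": 0,"y": 0,"z": 0.068,"fingers": -1}
    - {"ax": 0,"ay": 0,"az": 0,"x": 0,"y": 0,"z": 0.068,"fingers": -1}

```text
time_s: 13.88
tcp_pos: [607.4, -199.6, 63.0]
orientation: [0.002, 0.643, 0.766, 0.001]
ft_force: [4.2, -0.7, 6.5]
finger_gap: 0.481
finger_force: 32.3
```

Emit:
move_arm:
  commands:
    - {"ax": 0,"ay": 0,"az": -5,"x": 0,"y": 0,"z": 0,"fingers": -1}
    - {"ax": 0,"ay": 0,"az": -13,"x": 0,"y": 0,"z": 0,"fingers": -1}
    - {"ax": 0,"ay": 0,"az": -21,"x": 0,"y": 0,"z": 0,"fingers": -1}
    - {"ax": 0,"ay": 0,"az": -30,"x": 0,"y": 0,"z": 0,"fingers": -1}
    - {"ax": 0,"ay": 0,"az": -39,"x": 0,"y": 0,"z": 0,"fingers": -1}
    - {"ax": 0,"ay": 0,"az": -48,"x": 0,"y": 0,"z": 0,"fingers": -1}
    - {"ax": 0,"ay": 0,"az": -57,"x": 0,"y": 0,"z": 0,"fingers": -1}
    - {"ax": 0,"ay": 0,"az": -65,"x": 0,"y": 0,"z": 0,"fingers": -1}
    - {"ax": 0,"ay": 0,"az": -65,"x": 0,"y": 0,"z": 0,"fingers": -1}
    - {"ax": 0,"ay": 0,"az": -65,"x": 0,"y": 0,"z": 0,"fingers": -1}

```text
time_s: 15.12
tcp_pos: [608.3, -198.8, 63.0]
orientation: [0.003, 0.13, 0.992, 0.0]
ft_force: [6.4, 2.1, 3.7]
finger_gap: 0.481
finger_force: 32.2
```

Emit:
move_arm:
  commands:
    - {"ax": 0,"ay": 0,"az": 0,"x": 0,"y": 0,"z": 0,"fingers": 0.76}
    - {"ax": 0,"ay": 0,"az": 0,"x": 0,"y": 0,"z": 0,"fingers": 0.76}
    - {"ax": 0,"ay": 0,"az": 0,"x": 0,"y": 0,"z": 0,"fingers": 0.76}
    - {"ax": 0,"ay": 0,"az": 0,"x": 0,"y": 0,"z": -0.03,"fingers": 0.76}
    - {"ax": 0,"ay": 0,"az": 0,"x": 0,"y": 0,"z": -0.06,"fingers": 0.76}
    - {"ax": 0,"ay": 0,"az": 0,"x": 0,"y": 0,"z": -0.11,"fingers": 0.76}

```text
time_s: 15.88
tcp_pos: [604.2, -199.0, 170.5]
orientation: [-0.002, 0.131, 0.991, 0.0]
ft_force: [0.2, -0.3, 0.4]
finger_gap: 0.883
finger_force: 0.0
```

```bash
python3 - <<'E'
from h import *
T,s=pose(); print(np.degrees(np.arctan2(T[1,1],T[0,1])),s['joint_pos'].round(2)); print(rel((512,-150,210),84))
E
```

```text
74.95977855506135 [-0.16  0.5   0.62  1.44 -0.29  1.3   1.79]
(array([ 0.102 ,  0.0234, -0.0391]), array([-0.  , -0.24, -9.04]))
```

Emit:
move_arm:
  commands:
    - {"ax": 0,"ay": 0,"az": -4,"x": 0.04,"y": 0.01,"z": -0.03,"fingers": 0.76}
    - {"ax": 0,"ay": 0,"az": -9,"x": 0.08,"y": 0.02,"z": -0.04,"fingers": 0.76}
    - {"ax": 0,"ay": 0,"az": -9,"x": 0.102,"y": 0.023,"z": -0.04,"fingers": 0.76}
    - {"ax": 0,"ay": 0,"az": -9,"x": 0.102,"y": 0.023,"z": -0.04,"fingers": 0.76}
    - {"ax": 0,"ay": 0,"az": -9,"x": 0.102,"y": 0.023,"z": -0.04,"fingers": 0.76}
    - {"ax": 0,"ay": 0,"az": -9,"x": 0.102,"y": 0.023,"z": -0.04,"fingers": 0.76}

```text
time_s: 16.62
tcp_pos: [513.5, -151.2, 210.9]
orientation: [-0.0, 0.053, 0.999, -0.0]
ft_force: [-0.6, 0.3, -0.0]
finger_gap: 0.878
finger_force: 0.0
```

```bash
python3 m2.py a2 1
```

```text
t 16.625 tcp [ 513.5 -151.2  210.9] q7 1.81 [-0.6  0.3 -0. ]
 red y 10 238 [552.9  21.4  75.2]
 red y 25 302 [552.   31.4  73.3]
 red y 40 275 [554.5  47.4  70. ]
 red y 55 292 [556.5  62.4  70.1]
 red y 70 296 [558.5  77.7  70. ]
 red y 85 243 [561.7  89.   69.4]
vial px [245.7 211.4] [44. 47.] [ 526.5 -186.9   52. ]
bubble px [246.  211.4] [240 206  13  12 130] deck xy mm 0.0 0.22
height err mm front,back -0.19 -0.19 turn deg (+=anticlockwise) front,back -6.8 -6.8
```

View pics/a2.png

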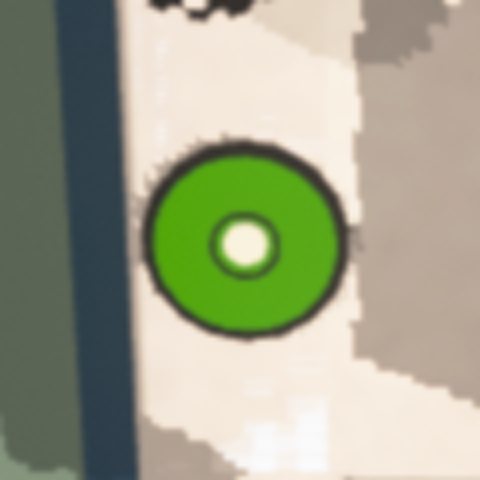

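The bubble at (245,244) sits centred in the ring at (245,245), and the lever is flat and locked. The gripper is clear, so I'm handing in.

```bash
python3 -c "
from plant import job; print(job.close_job())"
```

```text
the job is handed in; nothing more can be done
None
```

I flipped the cam lever fully down to its stop, then levelled the deck until the bubble sat centred in the ring, touching nothing else; the job was handed in at about 17 s, and no verdict was shown.

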